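# Roll the tin caddy up under the cup rack and chock it

### The arm

A 6-joint arm with a two-finger parallel gripper is mounted at the origin on the work surface. World frame = base frame: x ahead of the robot, y to its left, z up, the work surface at z = 0. Lengths are in mm, angles in degrees, forces in N, time in s.
With the tool pointing down it reaches from about 300 to 1000 mm from the base axis. Payload 5.1 kg.
Tool frame: the origin (TCP) lies at the centre of the arm's flange, where the gripper is bolted on; the fingertips stand 190 mm ahead of it and the grasp point (between the pads) lies 171 mm ahead of it; z points along the fingers, x is the direction in which the jaws open and shut, and the axes are right-handed (so a half turn about z gives the same grasp; the last joint's range is limited). The gripper opens to 95 mm and grips with 3 to 60 N. Pads are 20 mm wide; open, the fingers measure 119 mm over their backs; the gripper's body (75 mm by 180 mm) begins 59 mm behind the grasp point.
Start: joints at [-79.045, 7.093, 94.555, -0, 78.352, -4.733], TCP at [175.722, -625.786, 404.756] pointing down, gripper open.
Joint ranges: [-149.61, 149.61], [-58.7, 133.49], [1.44, 155.28], [-77.14, 257.14], [18.33, 153.61], [-166.67, 166.67]. Speed limits (degrees/s): [147.25, 147.25, 180, 180, 180, 180].

### API

Orientations are given as a 3x3 rotation matrix whose columns are the frame's x, y, z axes.
In Python, from bench import bot gives the robot as it stands. Calls block until the motion is done:
- bot.move_to(position, orientation): joint-space move of the TCP to a pose.
- bot.move_l(position, orientation=None, vel=150, force_limit=None): straight line of the TCP; orientation=None keeps the orientation; vel is the mean speed in mm/s. With force_limit (N) it stops when the force on the tool has changed by that much, and returns True; else False.
- bot.move_j(angles): joint-space move.
- bot.set_gripper(opening): finger opening in mm; the grip force is fixed at half the most; returns when the fingers have stopped.
- bot.hold(seconds).
- bot.solve_ik(position, orientation): joint angles nearest the present ones, or None.
- bot.snapshot(name): name is "scene" or "side" or "wrist"; returns a dict with "color" (400x640x3 uint8, blue, green, red), "K" (3x3 intrinsics, pixels), "position" and "rotation" of the camera in the world. Camera axes: x right, y up, looking along -z (the intrinsics and any distortion apply to the point x, -y, -z); pixel columns grow to the right and rows downward; lengths in mm; the calibration is good to about 2 mm. A picture is of the moment at which its call begins. There is no depth.
A pose or a line that the arm cannot do raises bot.Unreachable and nothing moves.
- bot.hand_in(): hands the job in, once; it reports no verdict.
Trained networks look in a picture, given as the dict that the camera call returned (one of the last four; its "shot" number tells which), for a name from the list of things; names that differ only in an ending like _2 or _b are one class to them, and where a whole thing is asked for, a point or a joint stands for the part that bears it (a point fixed in the world has none). Each returns a list of dicts, best first, with "confidence" (0 to 1); they miss things now and then, are a little off and sometimes report something else, mostly with a low value. They report only what shows in the picture. A call takes as long as a camera call. They do not tell look-alikes from the thing itself.
- bot.look_for(name, picture): "centre" ([x, y, z] in mm, in the coordinates of the camera as it stood for that picture, good to about 4 mm: the middle of the surface that is visible of it).
Readings, each from a call of its own:
- bot.current_time_s(): time.
- bot.current_joint_pos(): joint angles.
- bot.current_qvel(): joint speeds.
- bot.current_effort(): joint torques, N m.
- bot.current_tcp_pos(): TCP position.
- bot.current_orientation(): TCP orientation.
- bot.current_ft_force(): force on the tool from outside, world axes, zero at the start.
- bot.current_wrist_torque(): the same for the moment, N m.
- bot.current_finger_gap(): finger opening in mm.
Only numpy, scipy, OpenCV 4.12 (cv2) and the standard library are available. Lean on these libraries where they do the work, as an engineer would, in place of code of your own. Each camera call takes 0.05 s, during which the arm holds its last target. There are 200 camera calls.

### The job

Pick up the wooden chock by its leaning handle, set it down gently behind the tin caddy on the sloping drip tray, and use it to roll the tin up the tray until it lies on the dark line under the cup rack. Leave the chock standing on the tray behind the tin so that the tin cannot roll back, and let go. Push the tin only with the chock, never touching or lifting it with the gripper, and do not bump the rack, its glasses, the sugar dispenser or the jar.

Things in the scene. Friction and masses are not known exactly. Their poses are not given: they have to be found in the camera images.
- drip_tray: Fixed aluminium drip tray; a steel cup rack stands on its upper half. Origin on the slab under its middle, x uphill, y across, z up. Deck 365 x 230 mm, rising 6 degrees towards +x: top at z = 26.9 mm + 0.105 x, 6 mm rims along both sides. Two studs, 12 mm square, 14 mm high, at x = -86, y = +-57 mm (gap between them 102 mm); the tin starts leaning on them.
- line (a point): Middle of the dark line across the deck (12 mm wide in x), on the deck surface under the rack, at x = 90 mm in the tray's frame; axes as the tray's.
- rack_edge (a point): Middle of the rack shelf's downhill edge. Slatted shelf: underside z = 150 mm, top 162 mm, x = -20 to 178 mm, y = +-106 mm in the tray's frame; a gallery rail on this edge rises to z = 201 mm; thin legs at x = 30 and 170, y = +-100 mm. An upright tool at the chock's final place would hit the rack: lean the tool back (downhill) 40 to 45 degrees. Axes as the tray's.
- tin: Closed tin caddy lying on its side: 76 mm diameter, 150 mm long, steel with a brass lid at one end, about 0.35 kg. Origin at its centre, y along its axis (x, z turn as it rolls). Starts against the studs, axis across the tray. Rolls downhill if not blocked. Lying on the line its centre is 38 mm from the deck and so 4 mm downhill (tray x) of the line.
- chock: Loose wooden chock, 0.3 kg, on the slab. Origin under its base, x to its front, y across, z up. Base x = -50 to 30 mm, 76 mm wide, 12 mm thick; upright front wall, face at x = 30 mm, 76 mm wide, top at z = 48 mm. Straight handle 20 mm thick (y), 28 mm deep, 78 mm long from (0, 0, 10 mm), leaning to -x 38 degrees from its z (44 from vertical on the tray). Its grip on the deck holds the tin.
- chock_grip (a point): Point on the handle's centre line 66 mm along it, a good place to grip across y with the tool along the handle. Axes as the chock's.
- chock_face (a point): Middle of the chock's front face, 30 mm above its underside.
- cup0: Inverted glass cup on the rack, 68 mm across, 76 mm tall; origin under its rim.
- cup1: Another such cup.
- cup2: Another such cup.
- cup3: Another such cup.
- dispenser: White plastic push dispenser for sugar cubes, 96 mm across, 172 mm tall, loose; origin under it.
- jar: Closed amber glass jar, 80 mm across, 120 mm tall, loose; origin under it.
There are look-alikes about, which are no part of the job. Of the things like the chock, leave any that is purple; of the rest the smaller one is meant.

How it is judged:
By the outcome, as a careful person would: the job done as asked, in the order asked, and still so for the second after the job is handed in, with the robot touching nothing.
It also fails if it takes over 45 s, if anything falls off the work surface, if the arm or the gripper's body presses on something with over 40 N, if the wrist force passes 120 N, or if a joint passes its speed limit or range.

## Working session

There is one attempt and no reset: what is moved stays moved. The work goes in short steps, each a Python script; the robot and the scene stay as the last script left them, time stands still between calls to the robot, and variables do not carry over. Pictures are saved under pics/ and viewed, about 8 in all and at most 12, crops included, and the job is handed in when it is done.

```bash
mkdir -p pics; ls
cat > h.py <<'E'
import numpy as np, cv2
from bench import bot
def snap(cam,name=None):
    s=bot.snapshot(cam)
    if name: cv2.imwrite(f'pics/{name}.png',s['color'])
    return s
def w(s,c): return np.array(s['position'])+np.array(s['rotation'])@np.array(c)
def px(s,p):
    c=np.array(s['rotation']).T@(np.array(p)-np.array(s['position'])); q=np.array(s['K'])@np.array([c[0],-c[1],-c[2]]); return q[:2]/q[2]
def ray(s,uv,z):
    d=np.linalg.inv(s['K'])@np.array([uv[0],uv[1],1]); d=np.array(s['rotation'])@np.array([d[0],-d[1],-d[2]])
    o=np.array(s['position']); return o+d*(z-o[2])/d[2]
E
python3 - <<'E'
from h import *
np.set_printoptions(precision=1,suppress=True)
for cam in ['scene','side']:
    s=snap(cam,cam+'1'); print(cam,s.keys(),np.array(s['position']),np.array(s['K']))
    for n in ['drip_tray','line','rack_edge','tin','chock','chock_grip','chock_face','dispenser','jar']:
        for r in bot.look_for(n,s)[:4]:
            p=w(s,r['centre']); print(n,round(r['confidence'],2),p,px(s,p))
a=[cv2.imread(f'pics/{c}1.png') for c in('scene','side')]
print(bot.current_time_s())
E
```

```text
pics
scene dict_keys(['color', 'K', 'position', 'rotation', 'shot']) [834.2 345.  928.9] [[361.4   0.  321.3]
 [  0.  361.4 201. ]
 [  0.    0.    1. ]]
drip_tray 0.57 [605.5  74.2  40. ] [314.5 251.7]
line 0.59 [603.5  77.5  34.3] [315.9 252.8]
line 0.55 [466.8 356.8 120.8] [443.1 283.1]
rack_edge 0.88 [604.3  76.9  34.2] [315.5 252.9]
rack_edge 0.74 [586.2 352.9 123.5] [408.4 318.9]
tin 0.68 [597.2 -25.1  86.9] [290.5 217.2]
tin 0.43 [622.5  93.9 233.3] [313.1 229.2]
chock 0.95 [ 520.3 -352.4   30.2] [241.8 143.5]
chock 0.91 [ 363.8 -300.7   17.1] [290.3 129. ]
chock 0.91 [ 685.3 -343.1   30.6] [199.6 175.5]
chock_grip 0.9 [ 366.8 -295.9   16.8] [290.6 130.3]
chock_grip 0.76 [ 692.1 -343.8   25.1] [198.1 177.7]
chock_grip 0.61 [ 519.8 -350.5   24.1] [242.6 145. ]
chock_face 0.83 [ 693.7 -345.9   29. ] [196.8 176.8]
chock_face 0.58 [ 518.9 -348.2   33.1] [242.8 143.5]
chock_face 0.58 [ 362.3 -299.7   15.6] [290.9 129.2]
dispenser 0.75 [465.5 357.5 121.4] [443.8 282.8]
dispenser 0.72 [598.2 -23.4  91.3] [290.5 217.1]
jar 0.58 [587.6 351.3 120.8] [407.1 319. ]
side dict_keys(['color',
[... 304 characters left out ...]
334.  280.3]
tin 0.7 [637.7   9.9  69.9] [284.5 239. ]
tin 0.31 [515.  171.1 208. ] [379.3 208.2]
chock 0.87 [ 523.5 -316.7   33. ] [260.2 171.5]
chock 0.77 [ 379.1 -294.3   23.2] [305.4 162.9]
chock 0.65 [ 694.8 -346.    25. ] [201.4 188. ]
chock 0.49 [466.6 374.2 109.4] [469.1 298.4]
chock_grip 0.79 [ 523.6 -321.1   30.6] [259.5 171.5]
chock_grip 0.75 [ 682.9 -344.4   22.3] [205.8 187.7]
chock_grip 0.69 [ 375.5 -296.1   22.3] [306.1 162.5]
chock_face 0.87 [ 375.3 -295.2   19.7] [306.3 163.4]
chock_face 0.69 [ 691.4 -340.2   23. ] [203.5 189.2]
chock_face 0.56 [ 523.2 -321.1   34.7] [259.6 170.2]
dispenser 0.76 [467.6 371.4 112.8] [467.9 296.4]
jar 0.61 [595.2 369.7  97.1] [416.2 335.8]
1.0
```

View pics/scene1.png

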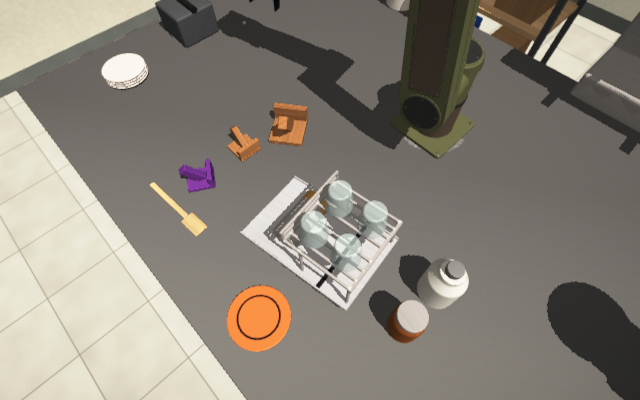

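View pics/side1.png

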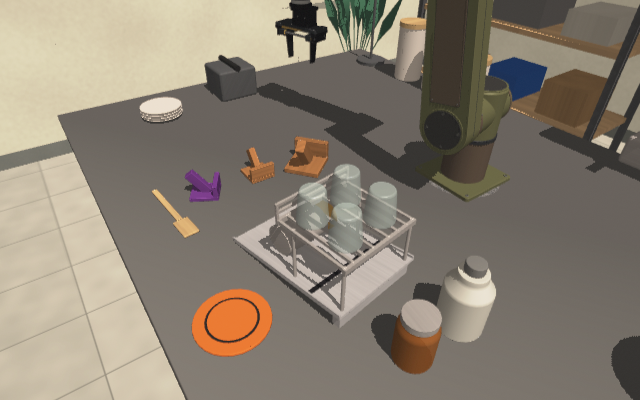

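The scene shows three chock-like things: a purple one (198,177), a small brown one (242,144) and a larger brown one (289,125). The small brown one fits the description. The tray is at about (320,240), with its low end to the upper left and the dark line at (325,275). I'll confirm the chock and look closer with the wrist camera.

Run:
```python
from h import *
np.set_printoptions(precision=1,suppress=True)
s0=snap('scene')
for uv,z in [((243,231),8),((297,179),8),((400,238),46),((346,306),46)]: print(ray(s0,uv,z))
R=np.array(bot.current_orientation()); print(R)
bot.move_to([480,-330,420],R)
s=snap('wrist','w1'); print(np.array(s['position']),np.array(s['rotation']))
for n in ['chock','chock_grip','chock_face']:
    for r in bot.look_for(n,s)[:4]:
        p=w(s,r['centre']); print(n,round(r['confidence'],2),p,px(s,p))
bot.move_to([530,-100,480],R)
s2=snap('wrist','w2')
for n in ['drip_tray','line','rack_edge','tin']:
    for r in bot.look_for(n,s2)[:4]:
        p=w(s2,r['centre']); print(n,round(r['confidence'],2),p,px(s2,p))
import pickle; pickle.dump((s,s2,s0),open('s.pkl','wb')); print(bot.current_time_s())
cv2.imwrite('pics/w12.png',cv2.resize(np.vstack([s['color'],s2['color']]),None,fx=.75,fy=.75,interpolation=cv2.INTER_AREA))
```

```text
[ 699.8 -119.2    8. ]
[ 474.7 -144.2    8. ]
[416.6 204.8  46. ]
[647.6 230.5  46. ]
[[ 0.3 -1.   0. ]
 [-1.  -0.3 -0. ]
 [ 0.   0.  -1. ]]
[ 548.6 -310.7  400.1] [[ 0.3  0.9  0.2]
 [-1.   0.3  0.1]
 [ 0.  -0.3  1. ]]
chock 0.85 [ 516.1 -358.7   10.5] [345.6 154.2]
chock 0.83 [ 667.  -352.7   29.4] [382.4  21. ]
chock 0.72 [ 392.  -309.2   21. ] [283.7 235.1]
chock 0.46 [527.5 -80.6  16. ] [124.7  82.1]
chock_grip 0.76 [ 523.5 -356.5   11.1] [345.7 148.1]
chock_grip 0.66 [ 665.4 -351.1   29. ] [380.4  22.3]
chock_grip 0.62 [ 395.  -311.3   21.8] [285.7 233.6]
chock_face 0.84 [ 395.7 -310.3   22.4] [285.1 233.2]
chock_face 0.67 [ 523.3 -355.7    8.8] [344.9 148. ]
chock_face 0.67 [ 667.3 -352.2   25.5] [381.3  21.7]
drip_tray 0.89 [563.3  18.9  24.1] [240.6 123.8]
drip_tray 0.42 [ 524.7 -349.6   31.5] [477.2 218.4]
line 0.66 [567.8  18.2  27. ] [241.2 120.7]
line 0.52 [522.1  52.6 234.7] [117.1 171. ]
rack_edge 0.92 [562.7  17.3  24.1] [241.6 124.5]
tin 0.96 [576.8 -21.4  95.3] [262.2 123. ]
4.025
```

View pics/w12.png

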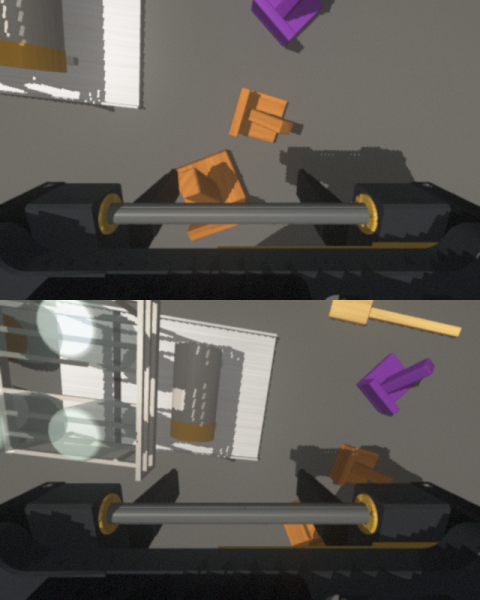

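w12 shows the small brown chock at the upper-picture pixel (260,115), with the larger brown one at (212,190) and the purple one at (285,15). The tin lies at the tray's low end with its brass lid towards the robot. I'll enlarge to get the corners.

Run:
```python
import cv2,numpy as np
a=cv2.imread('pics/w1.png')[105:205,295:415]; b=cv2.imread('pics/w2.png')[10:240,190:390]
A=cv2.resize(a,None,fx=4,fy=4,interpolation=cv2.INTER_CUBIC); B=cv2.resize(b,None,fx=2.5,fy=2.5,interpolation=cv2.INTER_CUBIC)
H=max(A.shape[0],B.shape[0]); o=np.zeros((H,A.shape[1]+B.shape[1]-220+0,3),np.uint8)
B=B[:, :o.shape[1]-480]
o[:400,:480]=A; o[:B.shape[0],480:]=B; cv2.imwrite('pics/crop.png',o); print(o.shape)
```

```text
(575, 760, 3)
```

View pics/crop.png

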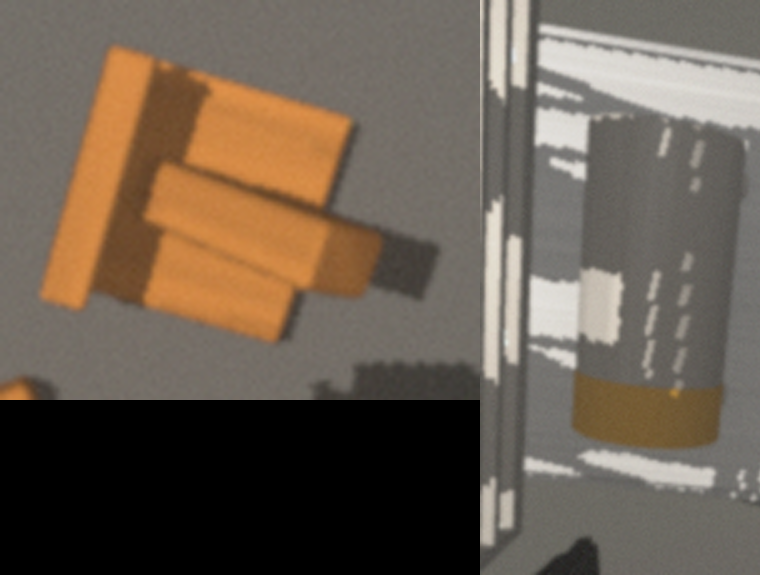

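Run:
```python
from h import *
import pickle
from scipy.optimize import least_squares
np.set_printoptions(precision=1,suppress=True)
s,s2,s0=pickle.load(open('s.pkl','rb'))
C=lambda x,y:(x/4+295-.4,y/4+105-.4)
def rz(a): return np.array([[np.cos(a),-np.sin(a),0],[np.sin(a),np.cos(a),0],[0,0,1]])
obs=[(C(110,45),(30,-38,48)),(C(42,300),(30,38,48)),(C(352,120),(-50,-38,12)),(C(280,342),(-50,38,12))]
for sg in (1,-1):
    f=lambda q:np.concatenate([px(s,rz(q[2])@(np.array(p)*[1,sg,1])+[q[0],q[1],0])-uv for uv,p in obs])
    for a in (0,1.57,3.14,-1.57):
        r=least_squares(f,[515,-355,a])
        if r.cost<50: print('chock',sg,r.x[:2],np.degrees(r.x[2]),r.fun)
for uv,z in [((352,120),12),((280,342),12),((110,45),48),((42,300),48)]: print(ray(s,C(*uv),z))
# tray
tobs=[(s2,(366.7,46.7),(-182.5,-115,9),1),(s2,(342.7,213.3),(-182.5,115,9),1),(s0,(243,231),(-182.5,-115,9),.5),(s0,(297,179),(-182.5,115,9),.5),(s0,(400,238),(182.5,115,47),.5),(s0,(346,306),(182.5,-115,47),.5)]
f=lambda q:np.concatenate([k*(px(c,rz(q[2])@np.array(p)+[q[0],q[1],0])-uv) for c,uv,p,k in tobs])
r=least_squares(f,[580,40,1.6]); print('tray',r.x[:2],np.degrees(r.x[2]),r.fun)
T=r.x; R=rz(T[2])
for n,p in dict(tin=(-86+6+np.sqrt(38**2),0,0),).items(): pass
B=lambda x,y:((x-480)/2.5+190-.3,y/2.5+10-.3)
# tin outline ends on axis height; lid end centre & far end
for uv in [(590,118),(745,130),(573,430),(720,440),(646,445),(666,112)]:
    p=ray(s2,B(*uv),58); print('tin px',uv,R.T@(p-[T[0],T[1],0]))
```

```text
chock 1 [ 515.1 -346.3] 89.97475123033881 [ 0.1 -0.2 -0.5  0.4  0.5 -0.8 -0.2  0.6]
chock 1 [ 515.1 -346.3] 89.97475114273294 [ 0.1 -0.2 -0.5  0.4  0.5 -0.8 -0.2  0.6]
chock 1 [ 515.1 -346.3] 89.9747512521554 [ 0.1 -0.2 -0.5  0.4  0.5 -0.8 -0.2  0.6]
chock 1 [ 515.1 -346.3] 89.97475120717485 [ 0.1 -0.2 -0.5  0.4  0.5 -0.8 -0.2  0.6]
[ 552. -396.   12.]
[ 478.  -396.2   12. ]
[ 553.  -316.2   48. ]
[ 477.8 -316.7   48. ]
tray [562.3  40.7] 98.89137268905831 [-0.3  2.6  0.1 -3.  -0.9  0.1 -1.7 -1.2 -0.7  0.2  1.2  1.2]
tin px (590, 118) [-17.4 -77.1  58. ]
tin px (745, 130) [-92.8 -80.6  58. ]
tin px (573, 430) [-15.5  78.8  58. ]
tin px (720, 440) [-94.7  75.1  58. ]
tin px (646, 445) [-55.1  82.5  58. ]
tin px (666, 112) [-53.9 -84.1  58. ]
```

```bash
cat >> h.py <<'E'
def rz(a): a=np.radians(a); return np.array([[np.cos(a),-np.sin(a),0],[np.sin(a),np.cos(a),0],[0,0,1]])
def ry(a): a=np.radians(a); return np.array([[np.cos(a),0,np.sin(a)],[0,1,0],[-np.sin(a),0,np.cos(a)]])
CH=np.array([515.1,-346.3,0]); TR=np.array([562.3,40.7,0]); TY=98.9
hd=np.array([-np.sin(np.radians(38)),0,np.cos(np.radians(38))]); GR=np.array([0,0,10])+66*hd
Rg0=np.column_stack([[0,1,0],np.cross(-hd,[0,1,0]),-hd])  # tool in chock frame
def tool(o,Rc,back=0,flip=False):
    Rt=Rc@Rg0
    if flip: Rt=Rt@np.diag([-1,-1,1])
    return o+Rc@GR-Rt[:,2]*(171+back),Rt
RD=rz(TY)@ry(-6)
def deck(u,n=0): return TR+np.array([0,0,26.9])+RD@np.array([u,0,n])
E
python3 - <<'E'
from h import *
np.set_printoptions(precision=1,suppress=True)
print(bot.current_joint_pos())
for fl in (0,1):
    for nm,o,R,b in [('pre',CH,rz(90),90),('grasp',CH,rz(90),0),('lift',CH+[0,0,100],rz(90),0),('over',deck(-127,90),RD,0),('place',deck(-127),RD,0),('end',deck(22.5),RD,0),('ret',deck(22.5),RD,110)]:
        p,Rt=tool(o,R,b,fl); j=bot.solve_ik(p,Rt); print(fl,nm,p,None if j is None else np.array(j))
E
```

```text
[-16.5  -9.1 103.4  -0.   85.7  57.9]
0 pre [ 515.1 -547.6  267.7] [-53.7  32.   79.   21.8 100.5 124.2]
0 grasp [ 515.1 -492.2  196.8] [-51.2  31.7  87.   22.7  92.5 123.4]
0 lift [ 515.1 -492.2  296.8] [-51.2  25.6  84.8  23.1 100.  126.6]
0 over [ 608.9 -257.1  283.6] [-32.2  20.3  93.9  31.8  97.  133.8]
0 place [ 607.5 -247.8  194.1] [-31.6  25.8  96.4  31.9  89.9 130. ]
0 end [ 584.5 -100.9  209.7] [-21.   16.6 106.9  37.3  83.8 136.7]
0 ret [ 596.3 -176.4  288.8] [-26.8  14.8 100.2  34.4  93.6 137.5]
1 pre [ 515.1 -547.6  267.7] [-53.7  32.   79.   21.8 100.5 -55.8]
1 grasp [ 515.1 -492.2  196.8] [-51.2  31.7  87.   22.7  92.5 -56.6]
1 lift [ 515.1 -492.2  296.8] [-51.2  25.6  84.8  23.1 100.  -53.4]
1 over [ 608.9 -257.1  283.6] [-32.2  20.3  93.9  31.8  97.  -46.2]
1 place [ 607.5 -247.8  194.1] [-31.6  25.8  96.4  31.9  89.9 -50. ]
1 end [ 584.5 -100.9  209.7] [-21.   16.6 106.9  37.3  83.8 -43.3]
1 ret [ 596.3 -176.4  288.8] [-26.8  14.8 100.2  34.4  93.6 -42.5]
```

Run:
```python
from h import *
np.set_printoptions(precision=1,suppress=True)
bot.set_gripper(60)
bot.move_to(*tool(CH,rz(90),90,1))
print(bot.move_l(*tool(CH,rz(90),0,1),vel=100,force_limit=8))
f0=np.array(bot.current_ft_force())
bot.set_gripper(0); print('gap',bot.current_finger_gap(),f0,bot.current_ft_force())
p,R=tool(CH+[0,0,100],rz(90),0,1); bot.move_l(p,R,vel=100)
print(bot.current_ft_force(),bot.current_finger_gap())
bot.move_to(*tool(deck(-127,70),RD,0,1))
a=snap('wrist');b=snap('side')
cv2.imwrite('pics/g.png',np.vstack([cv2.resize(a['color'],(480,300)),b['color'][100:345,100:580]]))
import pickle;pickle.dump((a,b),open('g.pkl','wb'))
print(bot.current_time_s())
```

```text
False
gap 19.829965729905528 [ 0.2  1.  -0.1] [ 0.2  0.8 -0.2]
[ 0.1 -0.4 -3.2] 19.974027990958625
10.5917
```

View pics/g.png

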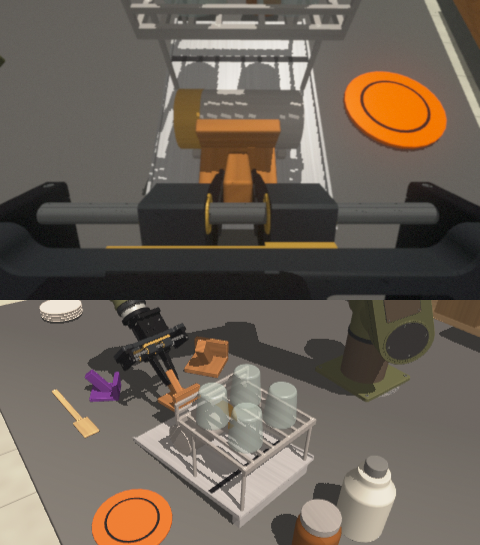

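The chock is held with its handle in the jaws (238,160), square and centred behind the tin (175–303, 120). The dark line is at (240,58). Next I'll lower it.

Run:
```python
from h import *
np.set_printoptions(precision=2,suppress=True)
bot.move_l(*tool(deck(-127,12),RD,0,1),vel=100)
f=np.array(bot.current_ft_force())
hit=bot.move_l(*tool(deck(-127,-6),RD,0,1),vel=12,force_limit=3)
q=np.array(bot.current_tcp_pos()); e=RD.T@(q-tool(deck(-127),RD,0,1)[0])
print(hit,e,f,bot.current_ft_force())
np.save('e.npy',e)
a=snap('wrist')
cv2.imwrite('pics/p.png',cv2.resize(a['color'][60:300,160:480],None,fx=2,fy=2))
print(bot.current_time_s())
```

```text
True [-0.09  0.06  0.08] [-0.4  -0.82 -2.88] [ 0.58 -0.68  4.66]
12.3417
```

View pics/p.png

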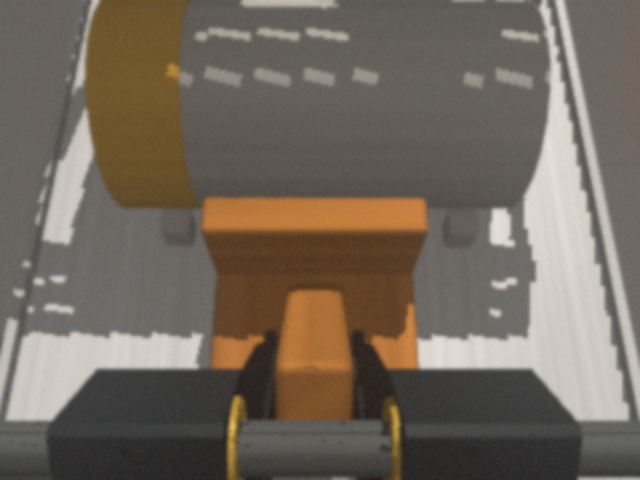

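The chock stands on the deck between the studs (178,225) and (460,225). The deck height matches the model to within 0.1 mm. Next I'll measure the line from the earlier shots and push.

Run:
```python
from h import *
import pickle
np.set_printoptions(precision=1,suppress=True)
a,b=pickle.load(open('g.pkl','rb'))
def deckpt(s,uv):
    d=np.linalg.inv(s['K'])@np.array([uv[0],uv[1],1]); d=np.array(s['rotation'])@np.array([d[0],-d[1],-d[2]])
    o=np.array(s['position'])-TR-[0,0,26.9]; n=RD[:,2]; return RD.T@(o-d*(o@n)/(d@n))
g=a['color'].mean(2)
for c in (300,320,345): print(c,g[66:90,c].astype(int))
for v in (72,75,77,80): print(v,deckpt(a,(320,v)))
# side view: full px of line end (crop offset 100,100; top crop 300 rows)
gb=b['color'].mean(2)
for v in range(262,296,4): print(v,gb[v,300:350:2].astype(int))
for p in [(84,-90,0),(96,-90,0),(90,-60,0),(90,0,0)]: print(px(b,TR+[0,0,26.9]+RD@np.array(p)))
# push
bot.move_l(*tool(deck(-127,.5),RD,0,1),vel=10)
hit=bot.move_l(*tool(deck(8,.5),RD,0,1),vel=60,force_limit=12)
print('hit',hit,RD.T@(np.array(bot.current_tcp_pos())-tool(deck(8),RD,0,1)[0]),bot.current_ft_force(),bot.current_time_s())
a=snap('wrist');b=snap('side')
pickle.dump((a,b),open('m.pkl','wb'))
cv2.imwrite('pics/m.png',np.vstack([a['color'][0:280],cv2.resize(b['color'][180:330,220:460],(640,400))[:320]]))
```

```text
300 [116 109 106 106 107 106 107 108 105  88  78  74  71  72  73  97 161 202
 219 220 220 222 221 222]
320 [136 112 106 109 105 107 109 109 118  96  83  74  76  71  74  92 141 199
 218 218 218 217 210 199]
345 [118 110 108 106 108 111 107 109 103  78  61  57  55  56  54  62  81 101
 110 112 109 109 111 110]
72 [100.1  -3.9  -0. ]
75 [95.  -3.9 -0. ]
77 [91.7 -3.8  0. ]
80 [86.7 -3.8 -0. ]
262 [135 100 174 100 100 100 102 102 101 102 103 104 104 102 100 101 101 164
 178 142 174 196 194 179  92]
266 [195 197 198 103 101 100 100 100 101 102 101 101 100 102 102 103 102 101
 100 114 167 178 153 149 177]
270 [172 193 194 196 198 198 100 100  99  99 100 101 101 101 100 100 101 102
 104  38  75 100 162 169 141]
274 [196 101  98 191 193 195 196 199 197 102 100 131 134 136 135 141  39  38
  27  73 100  94 100 134 107]
278 [193 197 198 141  99 169 176 194 197 197 199 141  90  28  35  37  54 101
 101  99  99 104 146 194 198]
282 [195 196 193 195 199 197 137 100  99 180  47  38  38  72 100 100  99  99
  99 135 196 117 147 193 196]
286 [190 195 193 196 196 194 183 111  38  28  24  75 101 100 101 102 137 194
 197 196 193 121 146 197 198]
290 [107 114 158 193 123  38  39  38 122 199 201 139 102 101 136 199 197 198
 200 199 196 126 146 193 198]
294 [ 54  54  76 113 113 176 193 195 197 199 195 197 201 144 101 101 197 200
 199 197 168 132 145 197 198]
[316.7 285.1]
[320.6 287.9]
[328.8 279. ]
[347.9 264.9]
hit False [-0.2  0.   0.4] [ 0.6 -0.2 -3.1] 15.1167
```

View pics/m.png

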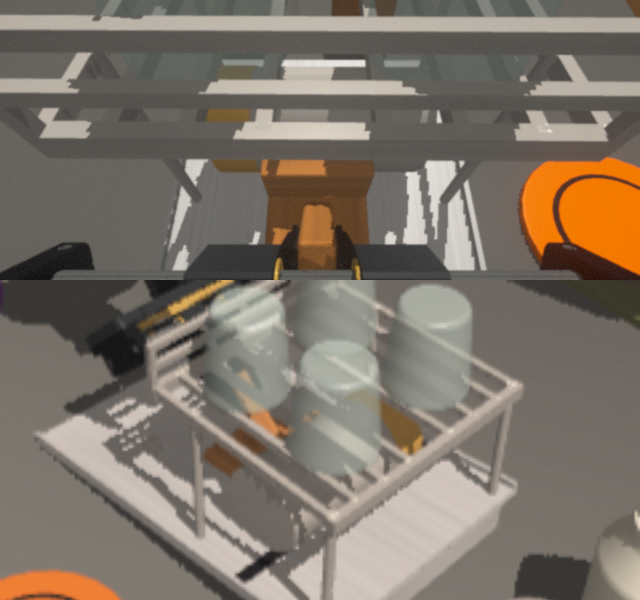

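The tin rolls with the chock, the gripper is clear of the rack, and the line measures u≈90 mm in both cameras, against 90.5 in the model. I'll finish the push, set the chock down, release and back off.

Run:
```python
from h import *
import pickle
np.set_printoptions(precision=1,suppress=True)
err=lambda u:RD.T@(np.array(bot.current_tcp_pos())-tool(deck(u),RD,0,1)[0])
print(bot.move_l(*tool(deck(22.5,.5),RD,0,1),vel=30,force_limit=12))
print(bot.move_l(*tool(deck(22.5,-3),RD,0,1),vel=8,force_limit=2),err(22.5),bot.current_ft_force())
bot.hold(.2)
bot.set_gripper(45); print(bot.current_finger_gap(),bot.current_ft_force())
print(bot.move_l(*tool(deck(22.5),RD,60,1),vel=60,force_limit=8))
bot.move_l(*tool(deck(22.5),RD,180,1),vel=150)
a=snap('wrist');b=snap('side');c=snap('scene')
pickle.dump((a,b,c),open('f.pkl','wb'))
for s in (a,b,c):
    for n in ('tin','chock_face'):
        for r in bot.look_for(n,s)[:2]:
            p=w(s,r['centre']); print(n,round(r['confidence'],2),RD.T@(p-TR-[0,0,26.9]))
cv2.imwrite('pics/f.png',np.vstack([a['color'][0:280],cv2.resize(b['color'][180:330,220:460],(640,400))[:320]]))
for p in [(90.5-38,-75,38),(90.5+38,-75,38),(90.5,-75,76),(90.5,-75,0)]: print(px(b,TR+[0,0,26.9]+RD@np.array(p)))
print(bot.current_time_s())
```

```text
False
True [-0.1  0.   0.1] [ 0.  -1.1  5.1]
45.11151666824069 [ 0.2 -0.1  0.1]
False
tin 0.98 [71.2 -2.8 69.9]
tin 0.17 [119.3 -26.6 165.6]
chock_face 0.8 [ 7.8 -2.8 12.5]
tin 0.76 [102.6 -65.4  56.7]
chock_face 0.68 [ 0.4 -9.9 11.6]
chock_face 0.59 [-301.8  237.5   26.4]
tin 0.93 [ 82.5 -26.8  67.8]
chock_face 0.96 [-307.4  257.6   24.4]
[310.3 261.1]
[336.1 277.9]
[321.8 255.1]
[323.9 282.8]
19.5083
```

View pics/f.png

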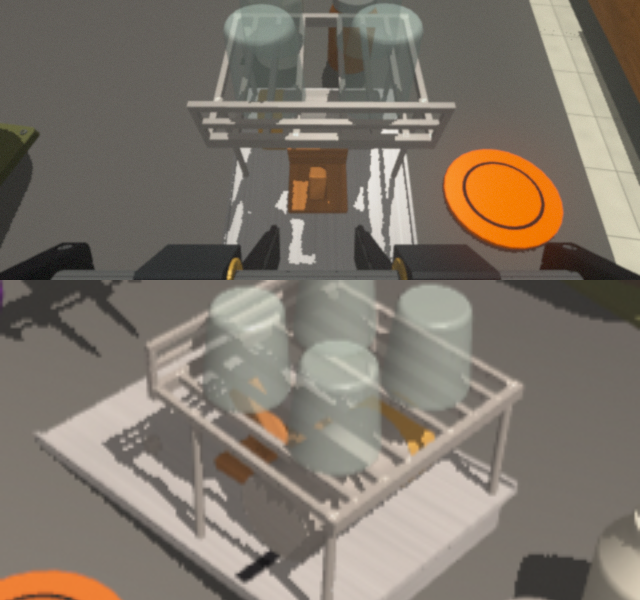

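Run:
```python
from h import *
import pickle
a0,b0,c0=pickle.load(open('f.pkl','rb'))
bot.hold(1); b=snap('side')
print('moved px',(cv2.absdiff(b['color'],b0['color'])[200:320,230:420].max(2)>25).sum())
x0,y0,k=285,225,8
im=cv2.resize(b['color'][y0:y0+75,x0:x0+100],None,fx=k,fy=k,interpolation=cv2.INTER_CUBIC)
pts=[px(b,TR+[0,0,26.9]+RD@np.array([90.5+38*np.cos(t),-75,38+38*np.sin(t)])) for t in np.linspace(0,6.28,40)]
cv2.polylines(im,[np.int32((np.array(pts)-[x0,y0]+.5)*k)],False,(0,255,0),1)
cv2.imwrite('pics/z.png',im)
```

```text
moved px 3
```

View pics/z.png

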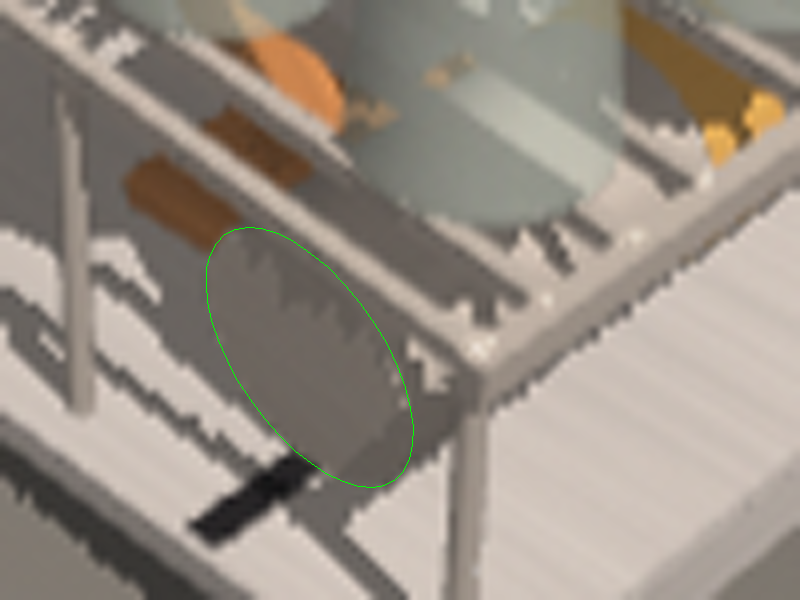

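The tin's end face matches the predicted outline (210–412, 228–487), and the line runs under it at (310,465). Nothing moved during a 1 s wait, so I'm handing in.

```bash
python3 -c "
from h import *
print(bot.current_time_s(),bot.current_ft_force()); bot.hand_in()"
```

```text
20.5583 [-0.75828375 -0.1777139  -0.89563519]
the job is handed in; nothing more can be done
```

The tin lies on the dark line, the chock stands behind it holding it, and I handed the job in at about 20.6 s.

**What I did:** I picked up the small brown chock by its leaning handle and set it down between the studs with a force-limited descent. I rolled the tin up with the chock about 0.5 mm clear of the deck. I then lowered the chock, let go and backed off downhill along the handle.

**Last checks:**
- **Tin position:** the tin's end face in the side view matches the outline predicted for lying on the line. I measured the line to within about 1 mm of the model in two cameras.
- **Stability:** nothing on the tray moved during a 1 s wait after release.
- **Contact:** the wrist force read under 1.5 N with the gripper clear. No force limit tripped during the push, and nothing in the last pictures looked bumped.

**Disagreements:**
- The networks' points for the line, the rack edge and the chock face were unreliable. I used corner fits in the images instead.
- Two tray corners in one wrist picture were off by about 3 pixels in opposite directions. The deck contact and the line check both still agreed with the fitted tray pose.

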